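# Set the swing stop and hold a bearing block home in the drilling fixture

### The arm

A 6-joint arm with a two-finger parallel gripper is mounted at the origin on the work surface. World frame = base frame: x ahead of the robot, y to its left, z up, the work surface at z = 0. Lengths are in m, angles in rad, forces in N, time in s.
With the tool pointing down it reaches from about 0.3 to 0.875 m from the base axis. Payload 6.4 kg.
Tool frame: the origin (TCP) lies between the finger pads; the fingertips stand tip_extent ahead of it and the grasp point (between the pads) lies 5 mm behind it (tip_extent is the distance from the TCP to the fingertips, in m); z points along the fingers, y is the direction in which the jaws open and shut (so a half turn about z gives the same grasp; the last joint's range is limited). The gripper opens to 85 mm and grips with 20 to 120 N. Pads are 22 mm wide; open, the fingers measure 114 mm over their backs; the gripper's body (76 mm by 85 mm) begins 54 mm behind the grasp point. The pads swing forward as they close: fully open they stand 13 mm farther back than shut.
Start: joints at [-1.385, 0.181, 1.607, -0, 1.354, -0.206], TCP at [0.22, -0.531, 0.245] pointing down, gripper open.
Joint ranges: [-2.99, 2.99], [-0.89, 2.07], [0.3, 2.58], [-1.14, 4.28], [0, 2.63], [-3.12, 3.12]. Speed limits (rad/s): [2.57, 2.57, 3.01, 3.14, 3.14, 3.14].

### API

Orientations are given as a unit quaternion [w, x, y, z].
In Python, from bench import * gives the robot as it stands.
- The arm moves only by the shell command python3 -m jog 'ROWS'. ROWS is JSON, a list of rows, each a list of 3 entries, a list of its own where there are three numbers: the shift along the tool's x, y, z in mm, then the turn, a rotation vector about the tool's x, y, z in rad, then the opening, from 0 (shut) to 1 (fully open). A call has 1 to 20 rows; each row is the pose to reach, as a shift and turn from the pose measured when the call began, along the tool's axes at that moment; what a row does not reach only later rows make up. A row lasts 1/12 s, in which the tool goes at most 41.7 mm and 7.16 degrees, less where a joint would pass 70% of its speed; a pose out of reach is approached as far as the arm can. A call with a gripper value outside its range is refused whole. The fingers move at their own pace and stop on an object; the grip force is fixed at half the most. Time passes only in rows, so rows that repeat a pose let the fingers close. It gives the time, the measured TCP pose, the force and the opening at its end, in the units of the state.
- get_obs(): the state, without advancing time (a new reading comes with each control period).
- camera(name): name is "side" or "top" or "wrist"; returns (picture, depth): 384x512x3 uint8, red, green, blue; 384x512 float32, m along the optical axis (not along the pixel's ray), 0 where there is no reading.
- get_calibration(name): a dict with "fx", "fy", "cx", "cy" (pixels), "world_from_camera" (4x4, takes a point from camera to world coordinates). Camera axes: x right, y down, z forward; pixel columns grow to the right and rows downward; lengths in m; the calibration is good to about 2 mm. A picture is of the moment at which its call begins: read the wrist's pose just before it. get_calibration takes no time and is no camera call; for the wrist camera it gives the pose at the moment of the call.
- hand_in(): hands the job in, once; it reports no verdict.
The state is a dict: "time_s": time; "q": joint angles; "dq": joint speeds; "joint_efforts": joint torques, N m; "eef_pos": TCP position; "eef_rot": TCP orientation; "wrist_force": force on the tool from outside, world axes, zero at the start; "torque": the same for the moment, N m; "opening": opening from 0.0 (shut) to 1.0 (fully open).
Only numpy, scipy, OpenCV 4.12 (cv2) and the standard library are available. Lean on these libraries where they do the work, as an engineer would, in place of code of your own. Each camera call takes 0.05 s, during which the arm holds its last target.

### The job

On the aluminium fixture plate, first turn the black stop knob until its red pointer is on the yellow index mark, so the orange stop arm lies along the fence. Then bring the blue bearing block square up against the fence with its end at the tip of the stop arm, and finish holding it there with one firm diagonal push of the fingers, forward against the fence and down onto the bed at once, still pushing as the program ends. Leave everything else on the table where it is.

Things in the scene. Friction and masses are not known exactly. Their poses are not given: they have to be found in the camera images.
- fixture: fixed fixture plate on the table; its place and yaw vary. Its frame: x points square to the fence (away from the robot), y along the fence, z up; origin at table height near the plate's middle. Everything on it is given in this frame. Bed top 32 mm above the table.
- bed: drilled flat aluminium bed plate, 230 x 370 mm (x -130 to 100, y -200 to 170 mm), top face at z = 32 mm, lightly oiled: the block slides on it, the fence and the stop with a friction of only about 0.2; same frame as the fixture.
- fence: low dark steel fence bar along y at the far side of the bed, 20 mm thick, 15 mm high above the bed, y -180 to 150 mm; its face towards the robot is at x = 70 mm; same frame as the fixture.
- stop_knob (a joint): angle of the swing stop about its upright axis (fixture x = 40, y = 120 mm), rad, growing counter-clockwise from above; range 0 to 1.9, starts 0.25 to 0.95. 0: arm towards fixture -x. Index = 1.571: arm towards fixture -y, parallel to the fence, red pointer (opposite the arm) at the yellow mark on the dial. No click there; stays where left (friction 0.08 N m).
- stop_grip (a point): middle of the knob's black grip bar, on the axis 42 mm above the bed; bar 46 mm long, 14 mm thick, 28 mm tall (28 to 56 mm above the bed). This frame turns with the knob: its x axis runs along the bar, the arm points along its -x. Below the bar a steel hub, 30 mm diameter.
- stop_tip (a point): rounded tip of the orange stop arm, 60 mm from the axis, 7 mm above the bed; arm 16 mm wide, top 14 mm above the bed. With the stop at the index the tip is at x = 40, y = 60 mm of the fixture.
- seat (a point): point on the bed top (x = 40, y = 15 mm of the fixture, axes parallel to it) where the block's origin must end: block face on the fence, block end at the tip of the stop set at the index.
- block: loose blue bearing block, 0.25 to 0.43 kg, lying flat on the bed; origin at the centre of its underside, z up. Base 60 (x) x 90 (y) x 18 mm high, with a tall part on it (see block_top) and an open step behind that (see block_step). Its +x side is the face for the fence; it starts within 0.5 rad of facing it.
- block_top (a point): centre of the top of the block's tall part, at block x = +17, y = 0, z = 44 mm. The tall part is 26 (x) x 44 (y) mm, from 18 to 44 mm above the underside, flush with the base's +x side; it can be gripped from above across its 44 mm, fingertips over the base.
- block_step (a point): middle of the floor of the block's step, at block x = -13, y = 0, z = 18 mm. The floor reaches from block x = -30 mm to the back of the tall part at x = +4 mm, over the block's full width; a place to push from, forward and down at once.
- clamp_nut: brass thumb nut standing on the bed's near left part, 30 mm diameter, 22 mm high; origin at its underside; to be left alone.
- oil_bottle: small red bottle, 36 mm diameter, 85 mm high, on the table at the left; origin at its underside; to be left alone.
- spray_can: grey spray can, 60 mm diameter, 170 mm high, on the table at the left; origin at its underside; to be left alone.
- screwdriver: yellow-handled screwdriver lying on the far side of the table; origin at its underside; to be left alone.
- calliper: steel calliper, 210 mm long, lying flat on the far side of the table; origin at its underside; to be left alone.
- hex_keys: hex keys in a red holder, about 135 mm long, at the right; origin at its underside; to be left alone.
- screw_box: open green divided screw box, 110 x 150 x 35 mm, at the right; origin at its underside; to be left alone.

How it is judged:
By the outcome, as a careful person would: the job done as asked, in the order asked, and still so for the second after the job is handed in, while the arm keeps its last pose, push and grip.
It also fails if it takes over 67 s, if anything falls off the work surface, if the arm or the gripper's body presses on something with over 40 N, if the wrist force passes 120 N, or if a joint passes its speed limit or range.

## Working session

There is one attempt and no reset: what is moved stays moved. The work goes in short steps, Python scripts to look and compute and a shell command to move; the robot and the scene stay as the last step left them, time stands still between calls to the robot, and variables do not carry over. Pictures are saved under pics/ and viewed, and the job is handed in when it is done.

```bash
ls; mkdir -p pics; python3 - <<'E'
from bench import *
import cv2,numpy as np
o=get_obs()
for k,v in o.items(): print(k,np.round(v,4))
for n in ("top","side","wrist"):
    p,d=camera(n); c=get_calibration(n)
    cv2.imwrite(f"pics/{n}0.png",p[:,:,::-1]); np.save(f"pics/{n}0.npy",d)
    print(n,c['fx'],c['fy'],c['cx'],c['cy']);print(np.round(c['world_from_camera'],4))
E
```

```text
pics
time_s 0.0
q [-1.3853  0.1816  1.608  -0.      1.3538 -0.2063]
dq [-0.0002 -0.0009 -0.0001 -0.0015 -0.0013 -0.0027]
joint_efforts [-1.40000e-03 -4.44881e+01 -3.51340e+01 -4.00000e-04  9.20000e-03
 -0.00000e+00]
eef_pos [ 0.2195 -0.5309  0.2444]
eef_rot [-9.000e-04  9.809e-01  1.946e-01 -0.000e+00]
wrist_force [-0.3552  0.0234  0.5335]
torque [-0.0542 -0.018   0.0379]
opening 0.9963
top 435.21034494598814 435.21034494598814 255.64925975056582 190.8452055143443
[[ 0.0246 -0.9978  0.0619  0.4673]
 [-0.9996 -0.0253 -0.0109 -0.031 ]
 [ 0.0124 -0.0616 -0.998   1.6298]
 [ 0.      0.      0.      1.    ]]
side 389.7530450194309 389.7530450194309 246.6675663362418 188.1755073319528
[[-0.833  -0.4024  0.3797  0.1066]
 [-0.5528  0.579  -0.5993  0.7221]
 [ 0.0213 -0.7091 -0.7048  0.995 ]
 [ 0.      0.      0.      1.    ]]
wrist 319.02156602700273 319.02156602700273 256.7152212903868 190.32605503980295
[[ 0.3822 -0.8821 -0.2753  0.2898]
 [-0.9241 -0.3651 -0.1128 -0.5029]
 [-0.001   0.2975 -0.9547  0.3731]
 [ 0.      0.      0.      1.    ]]
```

View pics/top0.png

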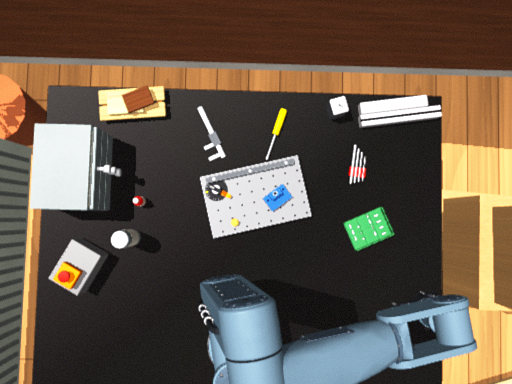

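View pics/side0.png

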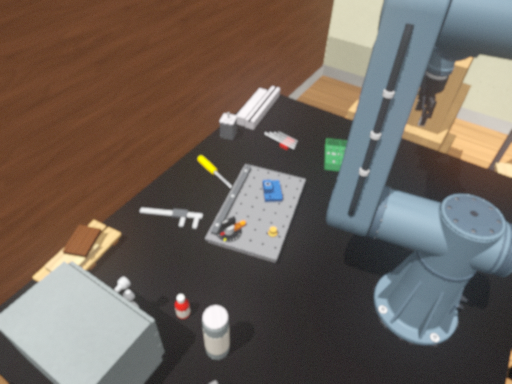

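The top view shows the plate at about columns 200-311, rows 156-238. The knob is near (215,188), the block near (277,196) and the nut at (235,222). I'll enlarge that area.

```bash
cat > h.py <<'E'
from bench import *
import cv2,numpy as np
from scipy.spatial.transform import Rotation as R
def px2w(c,u,v,z,T=None):
    T=c['world_from_camera'] if T is None else T
    r=T[:3,:3]@np.array([(u-c['cx'])/c['fx'],(v-c['cy'])/c['fy'],1]); o=T[:3,3]
    return o+r*(z-o[2])/r[2]
def w2px(c,p):
    T=np.linalg.inv(c['world_from_camera']); q=T[:3,:3]@np.array(p)+T[:3,3]
    return np.array([c['fx']*q[0]/q[2]+c['cx'],c['fy']*q[1]/q[2]+c['cy']])
def crop(src,dst,x,y,w,h,s):
    i=cv2.imread(src)[y:y+h,x:x+w]; cv2.imwrite(dst,cv2.resize(i,None,fx=s,fy=s,interpolation=cv2.INTER_CUBIC))
E
python3 - <<'E'
from h import *
crop('pics/top0.png','pics/top0c.png',195,150,120,92,6)
E
```

```text
(no output)
```

View pics/top0c.png

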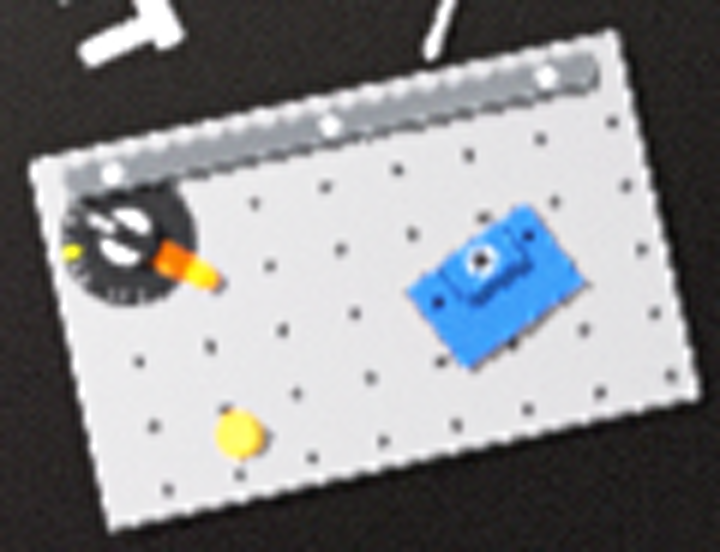

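Crop corners of the plate are TL (30,160), TR (617,32), BR (700,400) and BL (110,530). The dial centre is around (128,240), and the arm points to lower-right, ending near (217,285). I'll fit the fixture pose from these.

```bash
cat >> h.py <<'E'
def fitpose(model,world):
    m=np.array(model)[:,:2];w=np.array(world)[:,:2]
    mc=m.mean(0);wc=w.mean(0);a=m-mc;b=w-wc
    th=np.arctan2((a[:,0]*b[:,1]-a[:,1]*b[:,0]).sum(),(a*b).sum())
    Rm=np.array([[np.cos(th),-np.sin(th)],[np.sin(th),np.cos(th)]])
    t=wc-Rm@mc; res=w-(m@Rm.T+t)
    return th,t,res
def rot2(th): return np.array([[np.cos(th),-np.sin(th)],[np.sin(th),np.cos(th)]])
E
python3 - <<'E'
from h import *
c=get_calibration('top')
f=lambda x,y,z:px2w(c,195+(x+.5)/6-.5,150+(y+.5)/6-.5,z)
w=[f(*p,.032) for p in [(30,160),(617,32),(700,400),(110,530)]]
th,t,res=fitpose([(.1,.17),(.1,-.2),(-.13,-.2),(-.13,.17)],w)
print(th,t);print(res*1000)
F=lambda p:(rot2(th).T@(p[:2]-t))*1000
print('nut',F(f(240,435,.054)))
print('arm tip',F(f(217,285,.040)))
print('axis px',w2px(c,[*(rot2(th)@[.04,.12]+t),.088]))
# block base corners z=.05: left, bottom, right, top
for p in [(407,292),(472,370),(588,282),(530,203)]: print(F(f(*p,.05)))
bw=[f(*p,.05) for p in [(407,292),(472,370),(588,282),(530,203)]]
tb,tt,rb=fitpose([(.03,.045),(-.03,.045),(-.03,-.045),(.03,-.045)],bw)
print('block',tb,tt,tb-th,F(tt));print(rb*1000)
a=F(f(217,285,.046))-[40,120]; print('knob ang from tip',np.arctan2(-a[1],-a[0]),np.hypot(*a))
E
```

```text
0.2413527169058855 [ 0.55765235 -0.02992341]
[[ 0.76166001  0.07487165]
 [ 0.88817877  0.44037021]
 [-1.1508067   0.35096867]
 [-0.49903207 -0.86621053]]
nut [-91.32466439  79.04773518]
arm tip [ 0.71165753 73.9058676 ]
axis px [215.0896498  188.41989862]
[-28.66298391 -37.85756471]
[-83.19326956 -66.06261571]
[ -46.28868075 -146.38777172]
[   8.1254345  -122.52074261]
block 0.6693729709700981 [ 0.54351257 -0.12939331] 0.42802025406421257 [-37.50487493 -93.20717368]
[[-0.24792739  1.95436557]
 [ 0.59643946 -1.2371442 ]
 [-0.21410006  0.16566109]
 [-0.13441201 -0.88288245]]
knob ang from tip 0.8629007968993837 60.93671052880353
```

Residuals are about 1 mm. The knob is at about 0.86 rad and the block yaw is 0.43 off the fence. Next I'll write a move helper that only prints the numbers, then go above the knob.

```bash
cat >> h.py <<'E'
def go(pos,yaw,pitch=0):
    """tool pointing down, tool x at world yaw (pitch about tool y after) -> shift mm, rotvec"""
    o=get_obs(); q=np.array(o['eef_rot']); Rc=R.from_quat(q[[1,2,3,0]])
    Rt=R.from_euler('z',yaw)*R.from_euler('x',np.pi)*R.from_euler('y',pitch)
    s=Rc.inv().apply(np.array(pos)-o['eef_pos'])*1000
    r=(Rc.inv()*Rt).as_rotvec()
    print('shift',np.round(s,1),'turn',np.round(r,3))
E
python3 - <<'E'
from h import *
import bench
print([x for x in dir(bench) if not x.startswith('_')])
go([.568,.096,.20],1.104)
E
grep -rn tip_extent . 2>/dev/null|head
```

```text
['MotionError', 'camera', 'get_calibration', 'get_obs', 'hand_in', 'tip_extent']
shift [ 561.5 -446.4   45.3] turn [-0.001 -0.001 -0.712]
```

```bash
python3 -c "
import bench;print(bench.tip_extent)"
python3 -m jog '[[[100,-80,0],[0,0,-0.12],1],[[561,-446,45],[0,0,-0.712],1],[[561,-446,45],[0,0,-0.712],1],[[561,-446,45],[0,0,-0.712],1],[[561,-446,45],[0,0,-0.712],1],[[561,-446,45],[0,0,-0.712],1],[[561,-446,45],[0,0,-0.712],1],[[561,-446,45],[0,0,-0.712],1],[[561,-446,45],[0,0,-0.712],1],[[561,-446,45],[0,0,-0.712],1],[[561,-446,45],[0,0,-0.712],1],[[561,-446,45],[0,0,-0.712],1],[[561,-446,45],[0,0,-0.712],1],[[561,-446,45],[0,0,-0.712],1],[[561,-446,45],[0,0,-0.712],1],[[561,-446,45],[0,0,-0.712],1],[[561,-446,45],[0,0,-0.712],1],[[561,-446,45],[0,0,-0.712],1],[[561,-446,45],[0,0,-0.712],1],[[561,-446,45],[0,0,-0.712],1]]'
python3 - <<'E'
from h import *
go([.568,.096,.20],1.104)
c=get_calibration('wrist');p,d=camera('wrist')
np.save('pics/w1T.npy',c['world_from_camera']);np.save('pics/w1d.npy',d)
cv2.imwrite('pics/w1.png',p[:,:,::-1])
E
```

```text
0.014
time_s: 1.82
eef_pos: [0.5671, 0.0956, 0.1997]
eef_rot: [-0.001, 0.851, 0.525, -0.001]
wrist_force: [-0.5, -0.4, 0.1]
opening: 0.996
shift [ 0.7  0.6 -0.3] turn [-0.002  0.     0.001]
```

View pics/w1.png

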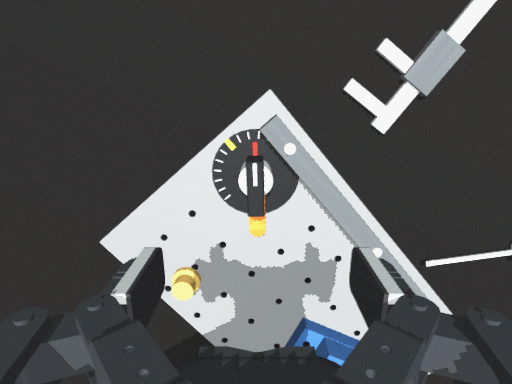

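The wrist view shows the bar upright at (256,186), the red pointer at (255,148) and the yellow mark at (231,144). The fence runs diagonally to the right. I'll zoom in.

```bash
python3 - <<'E'
from h import *
crop('pics/w1.png','pics/w1c.png',200,80,120,170,4)
d=np.load('pics/w1d.npy');T=np.load('pics/w1T.npy');c=get_calibration('wrist')
for u,v in [(256,165),(256,200),(256,210),(255,150),(230,145),(222,185),(192,214),(257,230),(240,178),(340,210)]:
    z=d[v,u]; print(u,v,(T@[(u-c['cx'])/c['fx']*z,(v-c['cy'])/c['fy']*z,z,1])[:3].round(4))
E
```

```text
256 165 [0.5762 0.1144 0.0883]
256 200 [0.5634 0.0889 0.0881]
256 210 [0.5595 0.0812 0.0877]
255 150 [0.5762 0.1169 0.0353]
230 145 [0.5574 0.1311 0.0334]
222 185 [0.532  0.1002 0.0321]
192 214 [0.4916 0.0876 0.0339]
257 230 [0.5438 0.0482 0.0458]
240 178 [0.5555 0.1046 0.0595]
340 210 [0.6231 0.032  0.0469]
```

View pics/w1c.png

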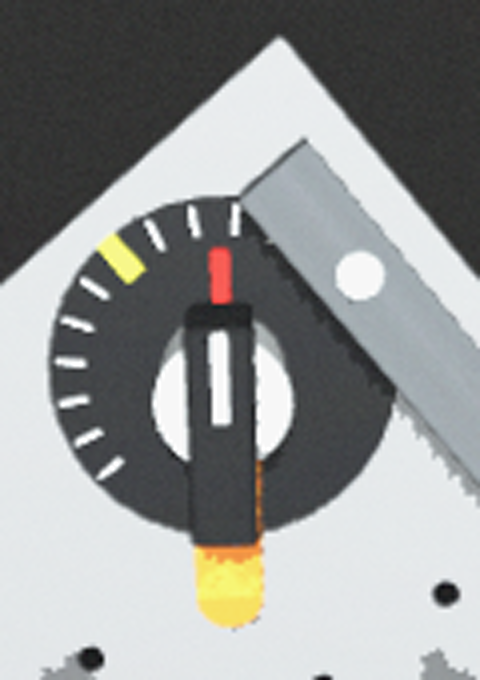

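```bash
python3 - <<'E'
from h import *
T=np.load('pics/w1T.npy');c=get_calibration('wrist')
f=lambda x,y,z:px2w(c,200+(x+.5)/4-.5,80+(y+.5)/4-.5,z,T)
b=[f(*p,.088)[:2] for p in [(190,327),(252,327),(258,545),(190,545)]]
ctr=np.mean(b,0);ax=(b[0]+b[1]-b[2]-b[3])/2;print('bar',ctr,np.hypot(*ax),np.arctan2(ax[1],ax[0]),'w',np.hypot(*(b[0]-b[1])))
ym=f(122,260,.0334)[:2]; rp=f(221,276,.0353)[:2]; hub=f(222,400,.06)[:2]
for n,p in(('y',ym),('r',rp)):
    v=p-ctr; print(n,np.hypot(*v),np.arctan2(v[1],v[0]))
tip=f(231,627,.041)[:2]-ctr; print('tip',np.hypot(*tip),np.arctan2(-tip[1],-tip[0]))
# fence face edge dir, top z .047
e1=f(241,200,.047);e2=f(480,490,.047);v=e1-e2;print('fence dir',np.arctan2(v[1],v[0])-np.pi/2)
c0=f(281,38,.032);print('corner',c0)
g=f(243,198,.047);print(g)
th=.2413;t=np.array([.55765,-.02992])
print(rot2(th)@[.1,.17]+t, rot2(th)@[.04,.12]+t, rot2(th)@[.07,.15]+t)
go([ctr[0],ctr[1],.079],1.104)
E
```

```text
bar [0.56685288 0.09711175] 0.04491806806068116 1.1176014731894792 w 0.011889241497091318
y 0.035493269813417834 1.8333459664056062
r 0.023124251632046528 1.134265963620704
tip 0.06313869045803014 1.1328312412079502
fence dir 0.23163614736708094
corner [0.61206172 0.15894639 0.032     ]
[0.58960297 0.1329729  0.047     ]
[0.61412874 0.1590513 ] [0.56781531 0.09616198] [0.5897772  0.13246178]
shift [  2.   -1.  120.9] turn [-0.002 -0.    -0.   ]
```

The axis estimates agree within about 1 mm. The bar yaw is about 1.125 and the mark is at about 1.82. I'll descend and grip the bar.

```bash
python3 - <<'E'
from h import *
go([.5671,.0967,.077],1.125)
E
```

```text
shift [  1.7  -0.6 122.9] turn [-0.002 -0.    -0.021]
```

```bash
python3 -m jog '[[[2,-1,40],[0,0,-0.021],1],[[2,-1,80],[0,0,-0.021],1],[[2,-1,105],[0,0,-0.021],1],[[2,-1,123],[0,0,-0.021],1],[[2,-1,123],[0,0,-0.021],1],[[2,-1,123],[0,0,-0.021],0.6],[[2,-1,123],[0,0,-0.021],0.3],[[2,-1,123],[0,0,-0.021],0.1],[[2,-1,123],[0,0,-0.021],0],[[2,-1,123],[0,0,-0.021],0],[[2,-1,123],[0,0,-0.021],0],[[2,-1,123],[0,0,-0.021],0],[[2,-1,123],[0,0,-0.021],0]]'
python3 - <<'E'
from h import *
o=get_obs();print(o['wrist_force'],o['torque'])
go([.5671,.0967,.077],1.125)
E
```

```text
time_s: 2.95
eef_pos: [0.5665, 0.0976, 0.078]
eef_rot: [-0.001, 0.846, 0.534, -0.001]
wrist_force: [-4.9, 0.4, 8.3]
opening: 0.151
[-4.92378813  0.40272332  8.29119296] [0.1092961  0.7459952  0.03372792]
shift [-0.6  0.9  1. ] turn [-0.002 -0.     0.001]
```

Gripped (opening 0.15, about 13 mm). I'll turn it slowly towards the index.

```bash
python3 -m jog '[[[0,0,0],[0,0,-0.07],0],[[0,0,0],[0,0,-0.14],0],[[0,0,0],[0,0,-0.21],0],[[0,0,0],[0,0,-0.28],0],[[0,0,0],[0,0,-0.35],0],[[0,0,0],[0,0,-0.42],0],[[0,0,0],[0,0,-0.49],0],[[0,0,0],[0,0,-0.56],0],[[0,0,0],[0,0,-0.63],0],[[0,0,0],[0,0,-0.69],0],[[0,0,0],[0,0,-0.69],0],[[0,0,0],[0,0,-0.69],0],[[0,0,0],[0,0,-0.69],0]]'
python3 - <<'E'
from h import *
o=get_obs();print(o['wrist_force'],o['torque'])
go([.5671,.0967,.077],1.816)
c=get_calibration('wrist');p,d=camera('wrist')
np.save('pics/w2T.npy',c['world_from_camera']);np.save('pics/w2d.npy',d)
cv2.imwrite('pics/w2.png',p[:,:,::-1])
crop('pics/w2.png','pics/w2c.png',100,0,260,250,2.4)
E
```

```text
time_s: 4.03
eef_pos: [0.5664, 0.0976, 0.078]
eef_rot: [-0.001, 0.616, 0.788, -0.0]
wrist_force: [-1.6, -0.5, 0.1]
opening: 0.148
[-1.57763681 -0.48004082  0.14600247] [-0.09390158  0.03347155  0.01994116]
shift [-1.1  0.5  1. ] turn [-0.002 -0.001 -0.002]
```

View pics/w2c.png

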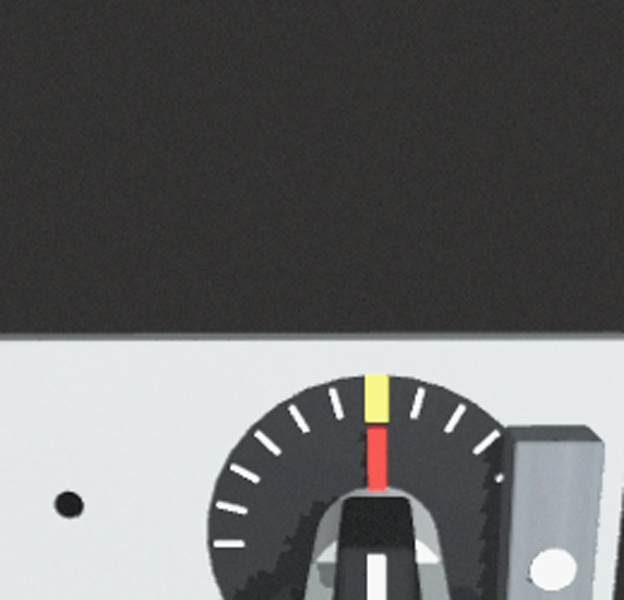

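The red pointer (376,458) lines up with the yellow mark (376,398). I'll open, retreat and look again from above.

```bash
python3 -m jog '[[[0,0,0],[0,0,0],0.3],[[0,0,0],[0,0,0],0.6],[[0,0,0],[0,0,0],0.8],[[0,0,0],[0,0,0],0.8],[[0,0,-30],[0,0,0],0.8],[[0,0,-70],[0,0,0],0.8],[[0,0,-110],[0,0,0],0.9],[[0,0,-130],[0,0,0],1],[[0,0,-130],[0,0,0],1],[[0,0,-130],[0,0,0],1]]'
python3 - <<'E'
from h import *
c=get_calibration('wrist');p,d=camera('wrist')
np.save('pics/w3T.npy',c['world_from_camera']);np.save('pics/w3d.npy',d)
cv2.imwrite('pics/w3.png',p[:,:,::-1])
crop('pics/w3.png','pics/w3c.png',130,60,260,190,3)
E
```

```text
time_s: 4.92
eef_pos: [0.5677, 0.0975, 0.2097]
eef_rot: [0.0, 0.616, 0.788, 0.001]
wrist_force: [-1.2, -0.1, -0.3]
opening: 1.0
```

View pics/w3c.png

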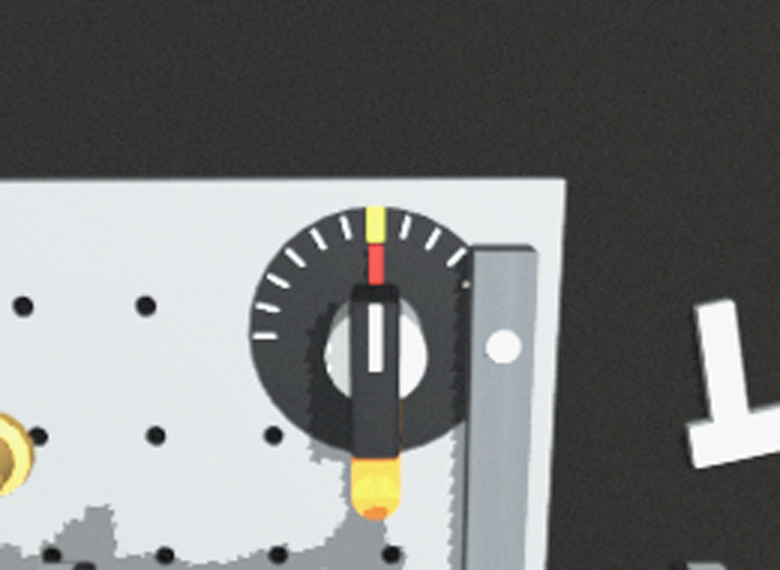

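View pics/w3.png

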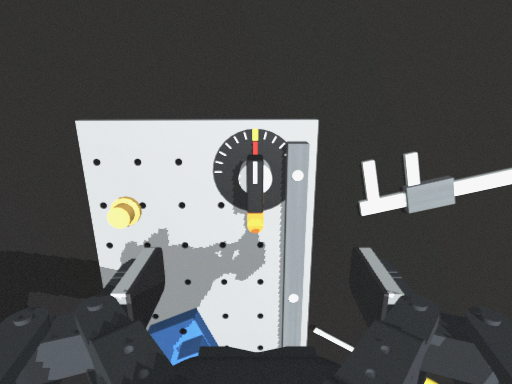

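The stop held at the index after release. Now I'll go over the block and look at it closely.

```bash
python3 - <<'E'
from h import *
go([.5568,-.1189,.20],.669)
E
```

```text
shift [-207.7  -61.6    7.6] turn [-0.003 -0.     1.145]
```

```bash
python3 -m jog '[[[-40,-12,0],[0,0,0.12],1],[[-80,-24,0],[0,0,0.24],1],[[-120,-36,0],[0,0,0.36],1],[[-160,-48,0],[0,0,0.48],1],[[-208,-62,8],[0,0,1.145],1],[[-208,-62,8],[0,0,1.145],1],[[-208,-62,8],[0,0,1.145],1],[[-208,-62,8],[0,0,1.145],1],[[-208,-62,8],[0,0,1.145],1],[[-208,-62,8],[0,0,1.145],1],[[-208,-62,8],[0,0,1.145],1],[[-208,-62,8],[0,0,1.145],1],[[-208,-62,8],[0,0,1.145],1]]'
python3 - <<'E'
from h import *
go([.5568,-.1189,.20],.669)
c=get_calibration('wrist');p,d=camera('wrist')
np.save('pics/w4T.npy',c['world_from_camera']);np.save('pics/w4d.npy',d)
cv2.imwrite('pics/w4.png',p[:,:,::-1])
crop('pics/w4.png','pics/w4c.png',160,110,190,140,4)
E
```

```text
time_s: 6.05
eef_pos: [0.5558, -0.119, 0.1983]
eef_rot: [-0.002, 0.944, 0.329, -0.002]
wrist_force: [-0.8, -0.9, -0.2]
opening: 1.002
shift [ 0.8  0.5 -1.7] turn [-0.004  0.002  0.002]
```

View pics/w4c.png

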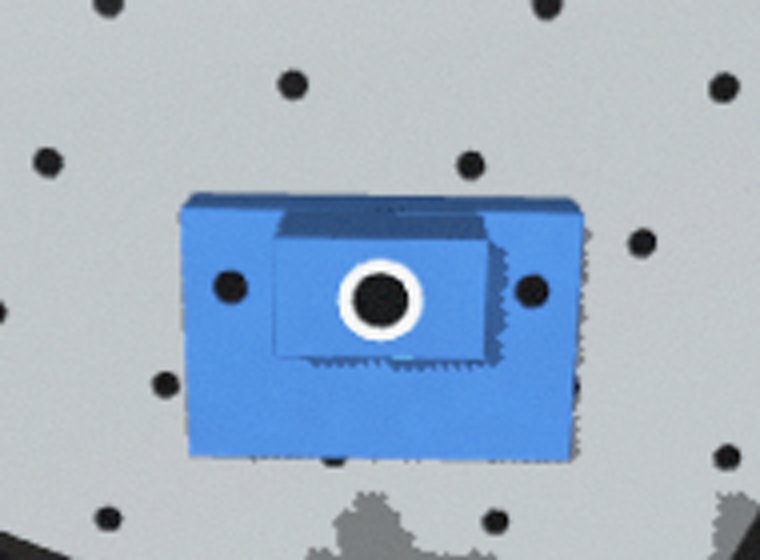

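View pics/w4.png

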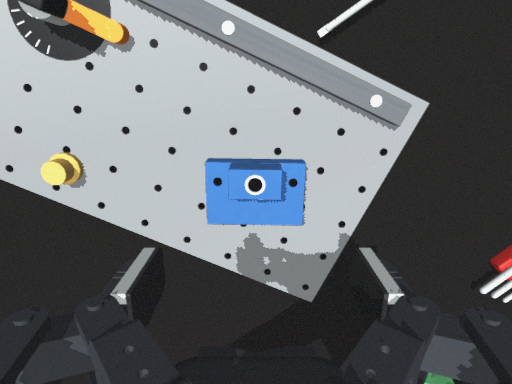

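```bash
python3 - <<'E'
from h import *
T=np.load('pics/w4T.npy');c=get_calibration('wrist')
f=lambda x,y,z:px2w(c,160+(x+.5)/4-.5,110+(y+.5)/4-.5,z,T)
tw=[f(*p,.076) for p in [(276,235),(488,240),(486,360),(275,356)]]
bw=[f(*p,.050) for p in [(182,206),(581,213),(570,461),(190,456)]]
tm=[(.030,.022),(.030,-.022),(.004,-.022),(.004,.022)]
bm=[(.03,.045),(.03,-.045),(-.03,-.045),(-.03,.045)]
for m,w in((tm,tw),(bm,bw),(tm+bm,tw+bw)):
    th,t,r=fitpose(m,w);print(th,t,np.abs(r).max(0)*1000, t+rot2(th)@[.017,0])
k=[px2w(c,427,103,.032,T),px2w(c,313,301,.032,T)]
print(k); thf=.243;tf=np.array([.5573,-.0294])
print(rot2(thf)@[.1,-.2]+tf,rot2(thf)@[-.13,-.2]+tf)
v=k[0]-k[1];print(np.arctan2(v[1],v[0]),np.hypot(*v[:2]))
crop('pics/w4.png','pics/w4d.png',110,0,330,140,2.4)
E
```

```text
0.6520722700094055 [ 0.54328736 -0.12693336] [0.60326351 0.46887281] [ 0.55679944 -0.11661717]
0.6585593022687443 [ 0.54328209 -0.12685747] [0.89454805 0.60361154] [ 0.55672696 -0.11645384]
0.6570248579273432 [ 0.54331035 -0.12692881] [0.89631383 0.75359647] [ 0.55677117 -0.11654583]
[array([ 0.70086152, -0.19733259,  0.032     ]), array([ 0.4821087 , -0.25561532,  0.032     ])]
[ 0.70248516 -0.19946254] [ 0.47924245 -0.25480412]
0.2603831963356161 0.226383912450376
```

View pics/w4d.png

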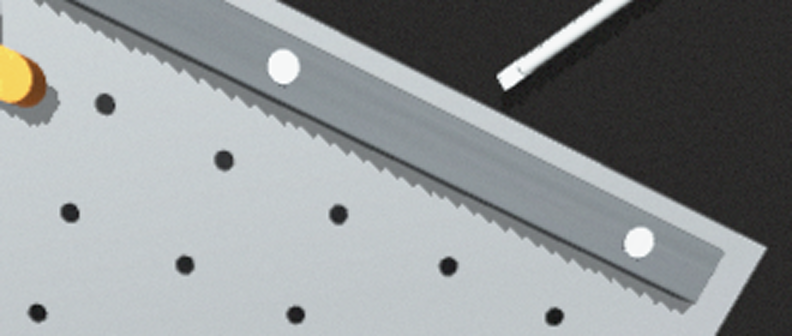

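```bash
python3 - <<'E'
from h import *
T=np.load('pics/w4T.npy');c=get_calibration('wrist')
f=lambda x,y,z:px2w(c,110+(x+.5)/2.4-.5,(y+.5)/2.4-.5,z,T)
a=f(75,3,.047);b=f(690,301,.047);v=a-b
print(a,b,np.arctan2(v[1],v[0])-np.pi/2)
for thf,tf in((.243,np.array([.5573,-.0294])),):
    for p in(a,b): print((rot2(thf).T@(p[:2]-tf))*1000)
    print('seat',rot2(thf)@[.04,.015]+tf,'top',rot2(thf)@[.057,.015]+tf)
go([.5568,-.1165,.070],.657)
E
```

```text
[0.61107302 0.03940323 0.047     ] [ 0.66801179 -0.18467302  0.047     ] 0.24883789753274255
[68.7483237  53.84319525]
[  70.09802212 -177.35015589]
seat [ 0.59251559 -0.00521607] top [ 0.60901613 -0.00112561]
shift [  2.4  -1.  128.7] turn [-0.004  0.002  0.014]
```

Everything agrees within about 1.5 mm. I'll descend and grip the tall part.

```bash
python3 -m jog '[[[2,-1,40],[0,0,0.014],1],[[2,-1,80],[0,0,0.014],1],[[2,-1,110],[0,0,0.014],1],[[2,-1,129],[0,0,0.014],1],[[2,-1,129],[0,0,0.014],1],[[2,-1,129],[0,0,0.014],0.8],[[2,-1,129],[0,0,0.014],0.6],[[2,-1,129],[0,0,0.014],0.4],[[2,-1,129],[0,0,0.014],0.2],[[2,-1,129],[0,0,0.014],0.2],[[2,-1,129],[0,0,0.014],0.2],[[2,-1,129],[0,0,0.014],0.2]]'
python3 - <<'E'
from h import *
o=get_obs();print(o['wrist_force'],o['torque'])
c=get_calibration('wrist');p,d=camera('wrist')
cv2.imwrite('pics/w5.png',p[:,:,::-1])
# seat top approach pose: 8mm short of fence, 8 mm short of stop
thf=.243;tf=np.array([.5573,-.0294])
z=o['eef_pos'][2]
for off in((-.015,-.015),(-.004,-.004)):
    x=rot2(thf)@(np.array([.057,.015])+off)+tf; go([*x,z],.243)
E
```

```text
time_s: 7.1
eef_pos: [0.558, -0.1174, 0.0719]
eef_rot: [-0.0, 0.947, 0.322, -0.0]
wrist_force: [-0.3, 0.2, 5.9]
opening: 0.5
[-0.2947605   0.17403583  5.93542761] [0.20435269 0.12082621 0.04903965]
shift [ 91.6 -53.2   0. ] turn [-0.     0.     0.414]
shift [106.1 -58.8   0. ] turn [-0.     0.     0.414]
```

View pics/w5.png

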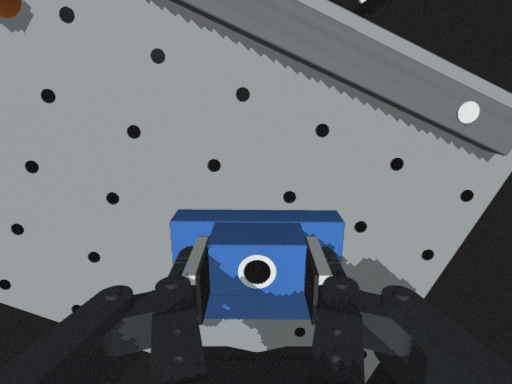

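The block is held between the fingers at columns 208-305. I'll unload about 2 mm and bring it square to just short of the fence and stop.

```bash
python3 -m jog '[[[0,0,-3],[0,0,0],0.2],[[15,-8,-3],[0,0,0.07],0.2],[[30,-17,-3],[0,0,0.14],0.2],[[46,-26,-3],[0,0,0.21],0.2],[[61,-35,-3],[0,0,0.28],0.2],[[76,-44,-3],[0,0,0.35],0.2],[[92,-53,-3],[0,0,0.414],0.2],[[99,-56,-3],[0,0,0.414],0.2],[[104,-58,-3],[0,0,0.414],0.2],[[104,-58,-3],[0,0,0.414],0.2],[[104,-58,-3],[0,0,0.414],0.2]]'
python3 - <<'E'
from h import *
o=get_obs();print(o['wrist_force'],o['torque'])
c=get_calibration('wrist');p,d=camera('wrist')
np.save('pics/w6T.npy',c['world_from_camera']);np.save('pics/w6d.npy',d)
cv2.imwrite('pics/w6.png',p[:,:,::-1])
go([.609,-.0011,.070],.243)
E
```

```text
time_s: 8.07
eef_pos: [0.6048, -0.0084, 0.0748]
eef_rot: [0.0, 0.993, 0.122, -0.0]
wrist_force: [-0.3, 0.1, -3.5]
opening: 0.501
[-0.25673588  0.07010094 -3.52065423] [ 0.03982537 -0.04189744 -0.03294573]
shift [ 6.  -6.3  4.8] turn [0.    0.001 0.   ]
```

View pics/w6.png

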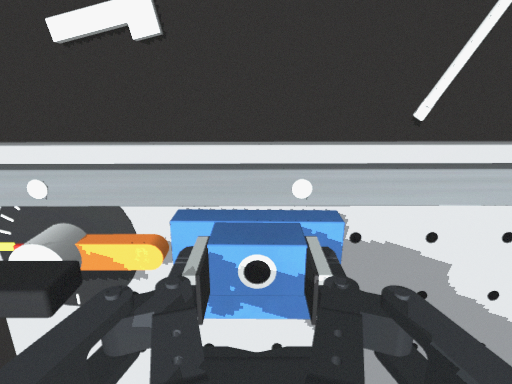

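The block is square and clear of the arm and fence by a few mm, hanging slightly (3.5 N). I'll lower it, then advance gently towards the fence.

```bash
python3 -m jog '[[[0,0,2],[0,0,0],0.2],[[0,0,3],[0,0,0],0.2],[[2,0,3],[0,0,0],0.2],[[4,0,3],[0,0,0],0.2],[[5,0,3],[0,0,0],0.2],[[5,0,3],[0,0,0],0.2],[[5,0,3],[0,0,0],0.2]]'
python3 -m jog '[[[1,0,0],[0,0,0],0.2],[[1,0,0],[0,0,0],0.2],[[1,0,0],[0,0,0],0.2]]'
python3 - <<'E'
from h import *
o=get_obs();print(o['wrist_force'],o['torque'])
p,d=camera('wrist');cv2.imwrite('pics/w7.png',p[:,:,::-1])
crop('pics/w7.png','pics/w7c.png',60,130,300,200,2.5)
go([.609,-.0011,.070],.243)
E
```

```text
time_s: 8.7
eef_pos: [0.6099, -0.0075, 0.072]
eef_rot: [0.0, 0.993, 0.121, -0.0]
wrist_force: [0.4, -0.2, -1.2]
opening: 0.501
time_s: 8.95
eef_pos: [0.6104, -0.0074, 0.072]
eef_rot: [0.0, 0.993, 0.122, -0.001]
wrist_force: [-3.1, -1.7, 2.3]
opening: 0.502
[-3.14444753 -1.74749196  2.25344911] [-0.06625744  0.60265212  0.21804065]
shift [ 0.2 -6.4  2. ] turn [0.    0.001 0.001]
```

View pics/w7c.png

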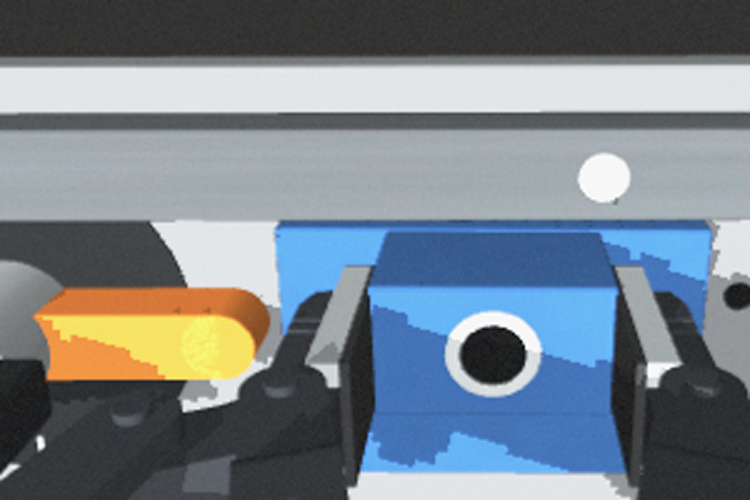

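It's touching the fence (about 3 N), with a small gap of a few mm left to the stop tip. I'll close that gap, watching the force.

```bash
python3 -m jog '[[[0,-1,0],[0,0,0],0.2],[[0,-2,0],[0,0,0],0.2],[[0,-2,0],[0,0,0],0.2]]'
python3 -m jog '[[[0,-1,0],[0,0,0],0.2],[[0,-1,0],[0,0,0],0.2]]'
python3 -m jog '[[[0,-1,0],[0,0,0],0.2],[[0,-1,0],[0,0,0],0.2]]'
python3 - <<'E'
from h import *
o=get_obs();print(o['wrist_force'],o['torque'])
p,d=camera('wrist');cv2.imwrite('pics/w8.png',p[:,:,::-1])
crop('pics/w8.png','pics/w8c.png',60,130,300,200,2.5)
go([.609,-.0011,.070],.243)
E
```

```text
time_s: 9.25
eef_pos: [0.6098, -0.0053, 0.072]
eef_rot: [0.0, 0.993, 0.122, -0.001]
wrist_force: [-2.2, -1.6, 0.8]
opening: 0.497
time_s: 9.42
eef_pos: [0.6095, -0.0042, 0.072]
eef_rot: [0.0, 0.993, 0.122, -0.001]
wrist_force: [-1.9, -1.5, 0.7]
opening: 0.5
time_s: 9.58
eef_pos: [0.6092, -0.003, 0.072]
eef_rot: [0.0, 0.993, 0.122, -0.001]
wrist_force: [-3.8, -1.7, 1.0]
opening: 0.497
[-3.79783471 -1.66718306  0.98094844] [-0.14531257  0.42087582  0.10564496]
shift [ 0.3 -1.9  2. ] turn [-0.     0.001  0.001]
```

View pics/w8c.png

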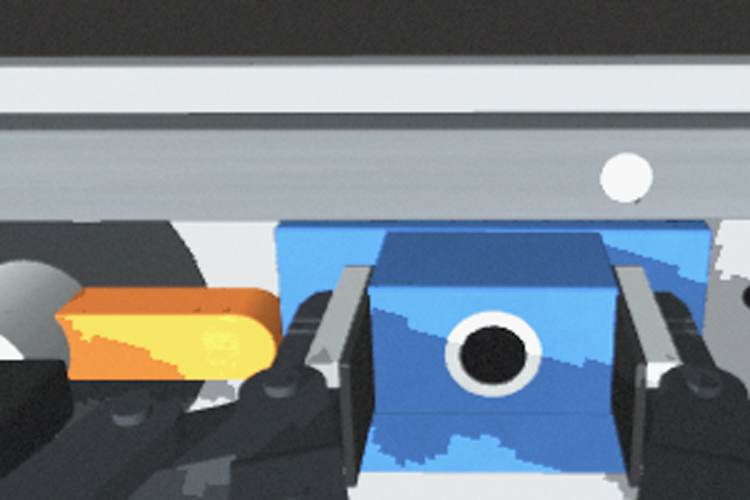

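```bash
python3 -m jog '[[[0,-1,0],[0,0,0],0.2],[[0,-1,0],[0,0,0],0.2],[[0,-1,0],[0,0,0],0.2]]'
python3 -c "
from h import *
o=get_obs();print(rot2(.243).T@o['wrist_force'][:2],o['torque'])"
python3 -m jog '[[[0,-1,0],[0,0,0],0.2],[[0,-1,0],[0,0,0],0.2],[[0,-1,0],[0,0,0],0.2]]'
python3 -c "
from h import *
o=get_obs();print(rot2(.243).T@o['wrist_force'][:2],o['torque'])"
```

```text
time_s: 9.88
eef_pos: [0.609, -0.0019, 0.072]
eef_rot: [0.0, 0.993, 0.122, -0.001]
wrist_force: [-3.2, -1.5, 2.0]
opening: 0.5
[-3.45803296 -0.6824582 ] [-0.0868704   0.38358275  0.04744751]
time_s: 10.13
eef_pos: [0.6087, -0.0008, 0.072]
eef_rot: [-0.0, 0.993, 0.122, -0.001]
wrist_force: [-2.9, -1.6, 1.4]
opening: 0.5
[-3.24393053 -0.85526805] [-0.14805351  0.43089685  0.10630165]
```

```bash
python3 -m jog '[[[0,-1,0],[0,0,0],0.2],[[0,-1,0],[0,0,0],0.2],[[0,-1,0],[0,0,0],0.2]]'
python3 - <<'E'
from h import *
o=get_obs();print(rot2(.243).T@o['wrist_force'][:2],o['torque'])
p,d=camera('wrist');cv2.imwrite('pics/w9.png',p[:,:,::-1])
crop('pics/w9.png','pics/w9c.png',0,150,250,170,3)
E
```

```text
time_s: 10.38
eef_pos: [0.6085, -0.0001, 0.072]
eef_rot: [0.0, 0.993, 0.122, -0.001]
wrist_force: [-2.3, -3.1, -0.7]
opening: 0.496
[-3.01769623 -2.44449159] [-0.48381629  0.33670496  0.1470944 ]
```

View pics/w9c.png

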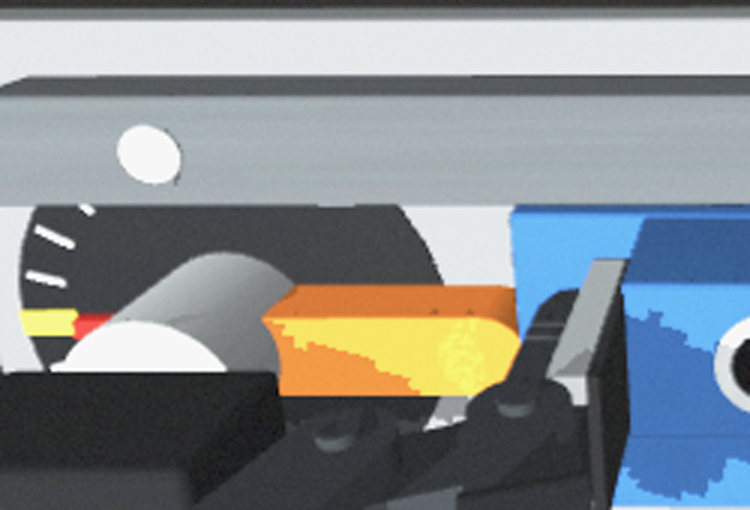

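The stop contact now reads 2.4 N along the fence, and the pointer is still on the mark. I'll release, rise, back off and shut the fingers.

```bash
python3 -m jog '[[[0,0,0],[0,0,0],0.6],[[0,0,0],[0,0,0],0.75],[[0,0,0],[0,0,0],0.75],[[0,0,-20],[0,0,0],0.75],[[0,0,-50],[0,0,0],0.75],[[-15,0,-60],[0,0,0],0.3],[[-31,0,-60],[0,0,0],0],[[-31,0,-60],[0,0,0],0],[[-31,0,-60],[0,0,0],0],[[-31,0,-60],[0,0,0],0],[[-31,0,-60],[0,0,0],0]]'
python3 - <<'E'
from h import *
o=get_obs();print(o['wrist_force'],o['torque'])
p,d=camera('wrist');cv2.imwrite('pics/w10.png',p[:,:,::-1])
c=get_calibration('wrist');np.save('pics/w10T.npy',c['world_from_camera'])
print((rot2(.243).T@(np.array(o['eef_pos'][:2])-[.5573,-.0294])))
go([.6085-.031*np.cos(.243),-.031*np.sin(.243),.070],.243)
E
```

```text
time_s: 11.35
eef_pos: [0.579, -0.0074, 0.1316]
eef_rot: [-0.0, 0.993, 0.122, -0.001]
wrist_force: [-0.1, -0.1, -0.2]
opening: -0.005
[-0.07158936 -0.10318137 -0.17900136] [ 0.02934982 -0.0109329  -0.00333429]
[0.02634178 0.01618019]
shift [-0.4 -0.1 61.6] turn [-0.     0.001  0.001]
```

View pics/w10.png

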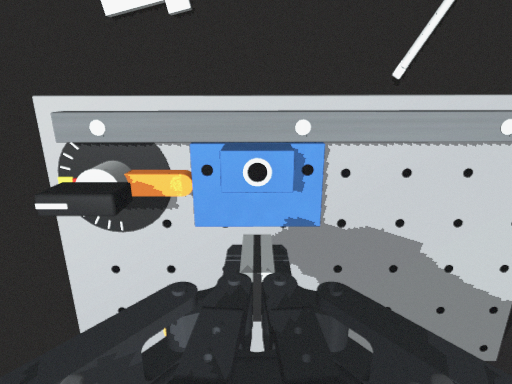

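The block is square on the fence with its end at the arm tip. I'll measure the tall part to get the finger clearance.

```bash
python3 - <<'E'
from h import *
T=np.load('pics/w10T.npy');c=get_calibration('wrist')
tf=np.array([.5573,-.0294]);F=lambda p:rot2(.243).T@(p[:2]-tf)*1000
tw=[px2w(c,*p,.076,T) for p in [(220.5,149.5),(292.5,149.5),(292.5,192),(220.5,192)]]
th,t,r=fitpose([(.030,.022),(.030,-.022),(.004,-.022),(.004,.022)],tw);print(th,F(t),r*1000)
bw=[px2w(c,*p,.050,T) for p in [(192,142.5),(323.5,143),(323.5,226),(193.5,226)]]
th,t,r=fitpose([(.030,.045),(.030,-.045),(-.03,-.045),(-.03,.045)],bw);print(th,F(t),r*1000)
E
```

```text
0.244484823191737 [39.55792407 15.47185005] [[ 0.22422343 -1.05819498]
 [-0.29623766  1.03737775]
 [-0.01303529  0.20906957]
 [ 0.08504952 -0.18825234]]
0.24626471055095203 [39.57560012 14.35128408] [[ 0.37934691 -1.37579833]
 [-0.89880028  1.74388181]
 [ 0.53731277 -1.62831523]
 [-0.0178594   1.26023175]]
```

Block at (39.6, 15.0), square. The seat is (40, 15). I'll lower the shut fingers into the step.

```bash
python3 -m jog '[[[0,0,30],[0,0,0],0],[[0,1,50],[0,0,0],0],[[0,1,60],[0,0,0],0],[[0,1,60],[0,0,0],0],[[0,1,60],[0,0,0],0]]'
python3 - <<'E'
from h import *
p,d=camera('wrist');cv2.imwrite('pics/w11.png',p[:,:,::-1])
p,d=camera('side');cv2.imwrite('pics/s11.png',p[:,:,::-1]); crop('pics/s11.png','pics/s11c.png',200,150,120,110,5)
E
```

```text
time_s: 11.82
eef_pos: [0.579, -0.0082, 0.0712]
eef_rot: [-0.0, 0.993, 0.122, -0.001]
wrist_force: [0.7, -0.8, 0.9]
opening: -0.001
```

View pics/w11.png

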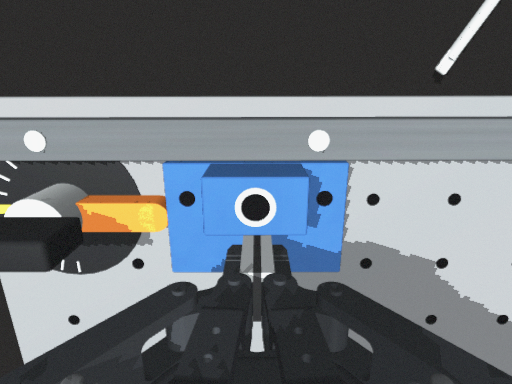

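View pics/s11c.png

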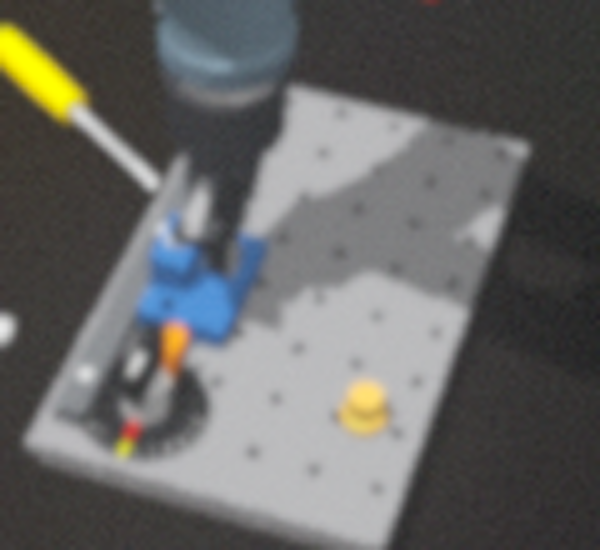

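The shut fingers are over the step, behind the tall part. I'll close in diagonally in steps, reading the force.

```bash
python3 -m jog '[[[2,0,2],[0,0,0],0],[[4,0,4],[0,0,0],0],[[5,0,5],[0,0,0],0],[[5,0,5],[0,0,0],0]]'
python3 -m jog '[[[1,0,1],[0,0,0],0],[[1,0,1],[0,0,0],0],[[1,0,1],[0,0,0],0]]'
```

```text
time_s: 12.25
eef_pos: [0.5852, -0.0073, 0.0679]
eef_rot: [0.0, 0.993, 0.122, 0.0]
wrist_force: [0.1, -0.4, -0.3]
opening: 0.001
time_s: 12.5
eef_pos: [0.5854, -0.007, 0.0666]
eef_rot: [0.0, 0.993, 0.122, -0.001]
wrist_force: [-4.0, -0.8, 0.7]
opening: 0.003
```

```bash
python3 -m jog '[[[0,0,1.5],[0,0,0],0],[[0,0,2],[0,0,0],0],[[0,0,2],[0,0,0],0]]'
python3 -m jog '[[[0.5,0,1.5],[0,0,0],0],[[0.5,0,1.5],[0,0,0],0],[[0.5,0,1.5],[0,0,0],0]]'
```

```text
time_s: 12.75
eef_pos: [0.5854, -0.007, 0.0643]
eef_rot: [0.0, 0.993, 0.122, -0.001]
wrist_force: [-1.7, -0.5, -0.6]
opening: 0.001
time_s: 13.0
eef_pos: [0.5854, -0.007, 0.064]
eef_rot: [0.0, 0.993, 0.122, -0.001]
wrist_force: [-9.8, -1.1, 11.9]
opening: -0.003
```

Both contacts are made: the floor at TCP z = 0.064 as expected, 10 N forward and 12 N down. I'll build up the firm diagonal push with a slight bias towards the stop.

```bash
python3 -m jog '[[[1.5,-0.3,1.5],[0,0,0],0],[[2,-0.5,2],[0,0,0],0],[[2.5,-0.5,2.5],[0,0,0],0],[[2.5,-0.5,2.5],[0,0,0],0],[[2.5,-0.5,2.5],[0,0,0],0],[[2.5,-0.5,2.5],[0,0,0],0]]'
python3 - <<'E'
from h import *
o=get_obs();print(rot2(.243).T@o['wrist_force'][:2],o['wrist_force'],o['torque'])
p,d=camera('wrist');cv2.imwrite('pics/w12.png',p[:,:,::-1])
c=get_calibration('wrist');np.save('pics/w12T.npy',c['world_from_camera'])
crop('pics/w12.png','pics/w12c.png',0,130,380,170,2.1)
E
```

```text
time_s: 13.5
eef_pos: [0.5855, -0.007, 0.064]
eef_rot: [0.001, 0.992, 0.122, -0.004]
wrist_force: [-22.9, -5.0, 29.2]
opening: 0.001
[-23.45971283   0.64025025] [-22.9245323   -5.02333208  29.1696417 ] [-0.62602909  3.4873579   0.02348537]
```

View pics/w12c.png

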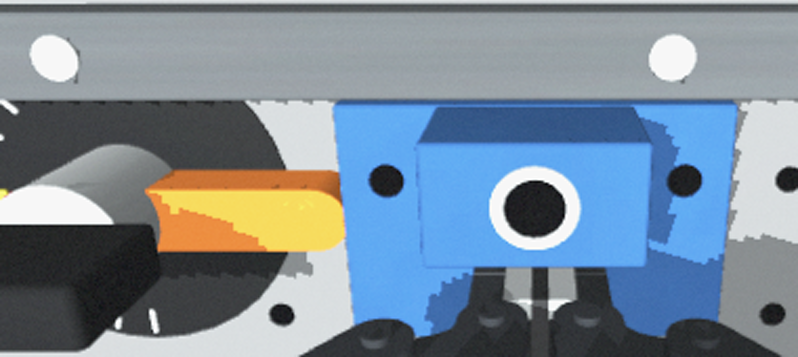

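Now 23 N forward and 29 N down. The block is on the fence, its end meets the arm tip, and the sideways force is about 0.6 N. I'll do a last check from above before handing in.

```bash
python3 - <<'E'
from h import *
p,d=camera('side');cv2.imwrite('pics/s13.png',p[:,:,::-1]); crop('pics/s13.png','pics/s13c.png',200,150,120,110,5)
o=get_obs();print(o['time_s'],o['wrist_force'])
T=np.load('pics/w12T.npy');c=get_calibration('wrist')
tf=np.array([.5573,-.0294]);F=lambda p:rot2(.243).T@(p[:2]-tf)*1000
g=lambda x,y,z:px2w(c,(x+.5)/2.1-.5,130+(y+.5)/2.1-.5,z,T)
th,t,r=fitpose([(.030,.022),(.030,-.022),(.004,-.022),(.004,.022)],[g(*q,.076) for q in[(417,143),(651,143),(645,267),(423,267)]])
print(th,F(t),np.abs(r).max()*1000)
a,b=g(160,190,.046),g(315,190,.046);v=a-b;print('arm edge yaw rel',np.arctan2(v[1],v[0])-np.pi/2)
a,b=g(0,99,.047),g(797,100,.047);v=a-b;print('fence yaw',np.arctan2(v[1],v[0])-np.pi/2)
print('tip',F(g(345,222,.046)),'block edge',F(g(344,222,.05)))
E
```

```text
13.6 [-22.82302836  -5.04131979  29.34831764]
0.2448695075555773 [39.74540587 15.27033529] 0.6422973327955099
arm edge yaw rel 0.24545761638647545
fence yaw 0.244296153826826
tip [38.95719227 60.7846029 ] block edge [40.8988023 59.7482501]
```

View pics/s13c.png

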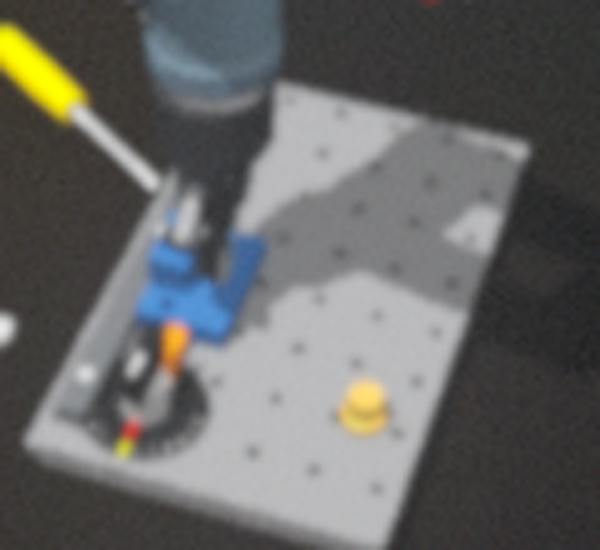

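Arm, fence and block yaw agree to about 0.001 rad, the pointer is on the mark and the push is steady. Handing in.

```bash
python3 -c "
from bench import *
print(hand_in())"
```

```text
the job is handed in; nothing more can be done
None
```

The job is done and handed in at 13.6 s, with the fingers still pushing the block forward and down.

- **Stop knob:** I gripped the bar and turned it about 0.69 rad. The red pointer sits on the yellow mark, and the arm and fence agree in direction to about 0.001 rad.
- **Block:** I gripped it by its tall part and brought it square to the fence. I then slid it along until the stop tip pushed back with about 2.4 N. The last fit put it at (39.7, 15.3) mm against the seat at (40, 15), parallel to the fence within about 0.001 rad.
- **Push:** The shut fingers in the step press about 23 N forward and 29 N down, steady between the last two readings. The sideways force is under 1 N.
- **Disagreement:** In the last picture, my readings of the stop tip and the block end differ by about 1 mm. That is within the 2 mm calibration, so contact at the stop rests on the earlier force reading, made before I released and regripped.
- **Other items:** The thumb nut did not move in the last side view. I did not measure the other objects again, but the arm never went near them.

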